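# Clamp a printed gear with the guarded knob

## Task

Lay the yellow printed gear flat on the plate of the small finishing vise, in the middle between its two jaws, let go of it, then reach down into the orange guard collar and turn the recessed black knob clockwise until the jaws hold the gear snugly, with about 15 N: feel for it, because a loose gear will slip and more than 28 N crushes the teeth. Do not lean on the collar, and leave the tin, the white gear and the yellow screwdriver where they are.

Things in the scene. Friction and masses are not known exactly. Their poses are not given: they have to be found in the camera images.
- gear: yellow printed spur gear, 42 mm across the teeth, rim 8 mm thick, 11 mm at the hub, lying flat, loose, about 15 g; origin at the centre of its underside
- vise: small finishing vise fixed to the bench: dark steel plate 110 (x) x 230 (y) x 12 mm, origin at the centre of its underside; the gear lies on the plate, 12 mm above the bench. Along its own y axis stand, from -y to +y: fixed jaw, gap for the gear, moving jaw, orange round guard collar with the knob inside
- fixed_jaw: fixed aluminium jaw with a black rubber face, 84 mm wide along the vise's x, 16 mm high above the plate; origin at the foot of its face, which looks to the vise's +y, 21 mm to the -y side of seat. At the start the moving jaw's face (same size) is 46 to 59 mm away from it; how far is not marked and differs each time
- seat (a point): point on the upper side of the base plate where the centre of the gear's underside is when the gear touches the fixed jaw; 55 mm to the -y side of the vise's origin; axes as the vise's
- collar: orange round guard collar that stands on the vise plate round the knob, open above; 80 mm inside, 92 mm outside, 38 mm high, so that its rim is 50 mm above the bench; origin at the centre of its foot, 12 mm above the bench, on the knob's axis, 60 mm to the +y side of the vise's origin
- knob_grip (a point): point on the knob's axis, 32 mm above the bench, half-way up its bar grip. Black knob: a bar 36 mm long (this point's x), 14 mm thick (its y), top 42 mm above the bench, 8 mm below the collar's rim, on a disc 42 mm across with its upper side 18 mm above the bench. The gripper must be part closed to enter the collar
- clamp_knob (a joint): knob angle, 0 at the start, growing clockwise seen from above to a stop at 2.0 rad. Closes the moving jaw 16 mm per rad, 0.25 to 1.1 rad up to touching the gear, then winds up a spring: about 100 N per rad. Stays where left. Drag while turning is steady, at most 0.45 N m; each newton of clamping adds 0.016 N m: 15 N is felt as 0.24 N m more than turning it free
- tin: round tin 62 mm across, 24 mm high, bystander; origin at the centre of its underside
- small_gear: white printed gear 26 mm across, 10 mm thick, bystander; origin at the centre of its underside
- driver: screwdriver with a yellow handle, 228 mm long along its y, 27 mm thick, bystander; origin at the centre of its underside
Not all that is in view belongs to the job. Several things look just like the gear: the one meant starts farthest to the robot's left.

How it is judged:
On the way, in this order (a step that is already met when the one before it is completed fails the run):
1. the gear lies flat on the plate between the jaws, let go of (z of gear in the frame of seat between -0.003 and 0.003 m and y of gear in the frame of seat between -0.003 and 0.018 m and x of gear in the frame of seat between -0.015 and 0.015 m and contact force between the fingers and gear below 0.1 N), for 0.2 s.
2. the knob has been turned until the gear is pressed against the fixed jaw with 8 N or more (value of joint clamp_knob above 0.2 rad and contact force between gear and fixed_jaw above 8 N), for 0.2 s.
At the end, for the whole second after the job is handed in: the gear lies flat (within 0.1 rad, 3 mm) on the vise plate between the jaws, its centre within 18 mm of the middle of the jaws, at rest, clamped against the fixed jaw with 8 to 24 N (contact force between gear and fixed_jaw between 8 and 24 N and z of gear in the frame of seat below 0.003 m and x of gear in the frame of seat between -0.018 and 0.018 m and angle between gear's own z axis and vertical below 0.1 rad and linear speed of gear below 0.01 m/s); the robot touches nothing.
It fails at once if the gear is crushed: more than 28 N between it and the fixed jaw (contact force between gear and fixed_jaw above 28 N).
It fails at once if the robot presses on the collar with more than 15 N (contact force between any of the fingers, the arm and collar above 15 N).
It fails at once if the tin, the white gear or the screwdriver is moved by more than 20 mm (distance of any of tin, small_gear, driver from where it was at the start of the episode above 0.02 m).
It also fails if it takes over 72 s, if anything falls off the work surface, if the arm or the gripper's body presses on something with over 40 N, if the wrist force passes 120 N, or if a joint passes its speed limit or range.

## Robot

A 6-joint arm with a two-finger parallel gripper is mounted at the origin on a cart in front of the work surface, level with it; the furniture and walls round the work are solid. World frame = base frame: x ahead of the robot, y to its left, z up, the work surface at z = 0. Lengths are in m, angles in rad, forces in N, time in s.
With the tool pointing down it reaches from about 0.35 to 0.975 m from the base axis. Payload 4.9 kg.
Tool frame: the origin (TCP) lies midway between the tips of the shut fingers; the grasp point (between the pads) lies 19 mm behind it; z points along the fingers, y is the line along which they close (so a half turn about z gives the same grasp; the last joint's range is limited). The gripper opens to 85 mm and grips with 20 to 120 N. Pads are 22 mm wide; open, the fingers measure 114 mm over their backs; the gripper's body (76 mm by 85 mm) begins 54 mm behind the grasp point. The pads swing forward as they close: fully open they stand 13 mm farther back than shut.
Start: joints at [-1.422, 0.053, 1.613, -0, 1.476, -0.119], TCP at [0.165, -0.603, 0.201] pointing down, gripper open.
Joint ranges: [-3.01, 3.01], [-1.01, 2.22], [0.06, 2.58], [-1.02, 4.17], [0.09, 2.62], [-3.14, 3.14]. Speed limits (rad/s): [2.57, 2.57, 3.14, 3.14, 3.14, 3.14].

## Interface

Orientations are given as a unit quaternion [w, x, y, z].
In Python, from plant import state, grab_frame, job_done, cut_out, place_of gives the robot as it stands.
- The arm moves only by the tool jog_arm, never from a script. Its argument "motion" is text: rows parted by semicolons, each of 7 numbers parted by spaces: the opening in per cent of the stroke, from 0 (shut) to 100 (fully open), then the shift along the tool's x, y, z as a fraction of full scale, then the turn, a rotation vector about the tool's x, y, z as a fraction of full scale. A call has exactly 5 rows; each row is the pose to reach, as a shift and turn from the pose commanded when the call began, along the tool's axes at that moment; what a row does not reach only later rows make up. Full scale, the value 1, is 50 cm for a shift and 1.5 rad for a turn. A row lasts 1/8 s, in which the tool goes at most 62.5 mm and 10.7 degrees, less where a joint would pass 70% of its speed; a pose out of reach is approached as far as the arm can. A call with a number of a shift or a turn outside -1 to 1 is refused whole. A call with a gripper value outside its range is refused whole. The fingers move at their own pace and stop on an object; the grip force is fixed at half the most. Time passes only in rows, so rows that repeat a pose let the fingers close, or fill a call up. It gives the time, the measured TCP pose, the force, the opening and the grip force at its end, in the units of the state.
- state(): the state, without advancing time (a new reading comes with each control period).
- grab_frame(name): name is "scene" or "top" or "wrist"; returns a dict with "color" (420x560x3 uint8, red, green, blue), "range_z" (420x560 float32, m along the optical axis (not along the pixel's ray), 0 where there is no reading), "intrinsics" (3x3 intrinsics, pixels), "world_from_camera" (4x4, takes a point from camera to world coordinates). Camera axes: x right, y up, looking along -z (the intrinsics and any distortion apply to the point x, -y, -z); pixel columns grow to the right and rows downward; lengths in m; the calibration is good to about 2 mm. The wrist camera is an equidistant fisheye: a pixel r from the principal point sees the ray r / f radians off the axis. A picture is of the moment at which its call begins.
- job_done(): hands the job in; it is judged then, once.
Trained networks look in the newest picture that a camera, given by its name, has taken for a name from the list of things; names that differ only in an ending like _2 or _b are one class to them, and where a whole thing is asked for, a point or a joint stands for the part that bears it (a point fixed in the world has none). Each returns a list of dicts, best first, with "p" (0 to 1); they miss things now and then, are a little off and sometimes report something else, mostly with a low value. They report only what shows in the picture. A call takes as long as a camera call. They do not tell look-alikes from the thing itself.
- cut_out(camera, thing): "pixels" (420x560 bool, what is visible of it).
- place_of(camera, thing): "at" ([x, y, z] in m, in world coordinates, good to about 4 mm: a listed point, or the origin of a listed thing).
The state is a dict: "time": time; "joint_pos": joint angles; "joint_vel": joint speeds; "joint_efforts": joint torques, N m; "tool_pos": TCP position; "tool_rot": TCP orientation; "contact_force": force on the tool from outside, world axes, zero at the start; "ft_torque": the same for the moment, N m; "gripper_width": opening from 0.0 (shut) to 1.0 (fully open); "grasp_force": force on a finger pad.
Only numpy, scipy, OpenCV 4.12 (cv2) and the standard library are available. Lean on these libraries where they do the work, as an engineer would, in place of code of your own. Each camera call takes 0.05 s, during which the arm holds its last target. There are 200 camera calls.

## Working session

There is one attempt and no reset: what is moved stays moved. The work goes in short steps, Python scripts to look and compute and a tool call to move; the robot and the scene stay as the last step left them, time stands still between calls to the robot, and variables do not carry over. Pictures are saved under pics/ and viewed, at most 10 in all, crops included, and the job is handed in when it is done.

Besides the shell and the picture viewer there is one more tool, called after ">>>" as name(argument=value, ...) on one line, values as JSON. jog_arm: Moves the arm, as the interface text tells. Shift numbers are shares of 50 cm and turn numbers shares of 1.5 rad, none past 1 either way. Its arguments: {"type":"object","properties":{"motion":{"type":"string"}},"required":["motion"]}

```bash
mkdir -p pics; ls
cat > h.py <<'E'
import numpy as np,cv2
from plant import state,grab_frame,job_done,cut_out,place_of
def save(f,n): cv2.imwrite('pics/'+n,cv2.cvtColor(f['color'],cv2.COLOR_RGB2BGR))
def cloud(f):
    z=f['range_z'];K=f['intrinsics'];v,u=np.mgrid[:z.shape[0],:z.shape[1]]
    P=np.stack([(u-K[0,2])*z/K[0,0],-(v-K[1,2])*z/K[1,1],-z],-1)
    T=f['world_from_camera'];W=P@T[:3,:3].T+T[:3,3];W[z<=0]=np.nan
    return W
E
python3 - <<'E'
from h import *
s=state();print({k:np.round(v,3) for k,v in s.items()})
a=grab_frame('top');b=grab_frame('scene')
cv2.imwrite('pics/top.png',cv2.cvtColor(a['color'],cv2.COLOR_RGB2BGR));save(b,'scene.png')
for c in('top','scene'):
  for t in('gear','vise','seat','fixed_jaw','collar','knob_grip','tin','small_gear','driver'):
    print(c,t,[(round(d['p'],2),np.round(d['at'],3).tolist()) for d in place_of(c,t)][:6])
E
```

```text
pics
{'time': np.float64(0.0), 'joint_pos': array([-1.422,  0.053,  1.614, -0.   ,  1.476, -0.119]), 'joint_vel': array([ 0.001, -0.001, -0.002,  0.002, -0.   , -0.001]), 'joint_efforts': array([-1.0000e-03, -3.9368e+01, -3.7018e+01, -0.0000e+00,  7.0000e-03,
        0.0000e+00]), 'tool_pos': array([ 0.165, -0.602,  0.199]), 'tool_rot': array([-0.001,  0.991,  0.134, -0.   ]), 'contact_force': array([-0.336,  0.151,  0.707]), 'ft_torque': array([ 0.01 , -0.038, -0.001]), 'grasp_force': np.float64(0.0), 'gripper_width': np.float64(0.994)}
top gear [(0.62, [0.489, -0.349, -0.001]), (0.62, [0.523, -0.424, -0.004]), (0.6, [0.399, -0.422, 0.002])]
top vise [(0.95, [0.473, 0.018, 0.004])]
top seat [(0.59, [0.461, -0.035, 0.009])]
top fixed_jaw [(0.53, [0.454, -0.056, 0.011])]
top collar [(0.68, [0.49, 0.073, 0.01])]
top knob_grip [(0.74, [0.459, -0.035, 0.013]), (0.45, [0.488, 0.074, 0.032])]
top tin [(0.85, [0.46, -0.184, -0.002])]
top small_gear [(0.2, [0.487, 0.076, 0.01])]
top driver [(0.93, [0.477, 0.337, 0.002])]
scene gear [(0.69, [0.516, -0.422, 0.0]), (0.64, [0.394, -0.423, -0.001])]
scene vise [(0.71, [0.47, 0.017, 0.002])]
scene seat [(0.74, [0.455, -0.036, 0.012])]
scene fixed_jaw [(0.49, [0.456, -0.055, 0.014])]
scene collar [(0.6, [0.492, 0.074, 0.013])]
scene knob_grip [(0.63, [0.494, 0.076, 0.033])]
scene tin []
scene small_gear [(0.59, [0.609, -0.31, 0.002])]
scene driver [(0.65, [0.478, 0.337, -0.003])]
```

View pics/top.png

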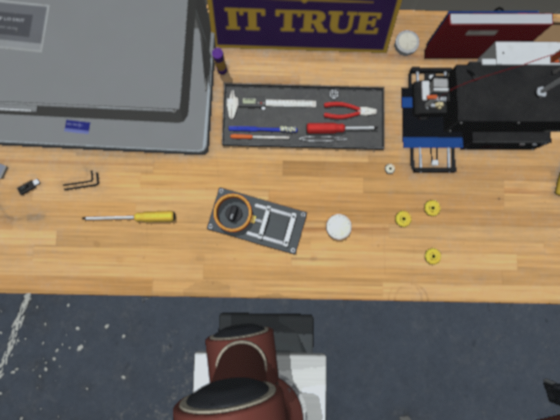

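View pics/scene.png

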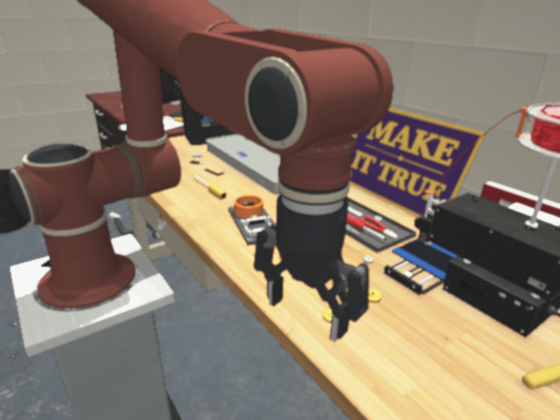

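The top view shows three yellow gears, at (403,218), (432,207) and (433,256). The top image's left is robot +y, so (403,218), at y≈-0.35, is the leftmost and should be the one meant. The vise is at (257,220), with its collar at (234,213), the tin at (339,227) and the white gear at (390,169). I'll confirm with a crop and measure more precisely.

Run:
```python
from h import *
f=grab_frame('top');W=cloud(f);c=f['color'].astype(int)
y=(c[...,0]>150)&(c[...,1]>130)&(c[...,2]<90)
n,l,st,ce=cv2.connectedComponentsWithStats(y.astype(np.uint8))
for i in range(1,n):
  if st[i,4]>30: 
    p=W[l==i];print(ce[i].round(1),st[i,2:],np.nanmean((np.nanmin(p,0),np.nanmax(p,0)),0).round(4),np.nanmedian(p,0).round(4))
m=cut_out('top','vise')[0]['pixels'];p=W[m][:,:2];p=p[np.isfinite(p).all(1)]
print('vise',cv2.minAreaRect((p*1000).astype(np.float32)))
m=cut_out('top','collar')[0]['pixels'];q=W[m];q=q[q[:,2]>.044]
print('rim',q.mean(0),((q.min(0)+q.max(0))/2).round(4),np.ptp(q,axis=0))
# jaws
R=(W[...,2]>.022)&(W[...,2]<.034)&(abs(W[...,0]-.46)<.08)&(W[...,1]<.02)&(W[...,1]>-.12)
print('jawpix',R.sum())
cv2.imwrite('pics/crop.png',cv2.resize(cv2.cvtColor(f['color'][150:270,190:450],cv2.COLOR_RGB2BGR),None,fx=3,fy=3,interpolation=cv2.INTER_CUBIC))
```

```text
[327.4 168.1] [103  15 873] [ 6.112e-01 -1.757e-01  3.000e-04] [ 0.6119 -0.1422  0.    ]
[365.8 176.4] [19  4 40] [ 5.924e-01 -2.548e-01  1.000e-04] [ 5.930e-01 -2.568e-01  5.000e-04]
[231.5 211.7] [ 37  37 164] [0.4894 0.0749 0.051 ] [0.4901 0.0784 0.0504]
[434.2 207.9] [ 35  18 264] [ 0.5169 -0.4445  0.0048] [ 0.5139 -0.4252  0.0073]
[304.3 207.4] [29  9 85] [ 5.055e-01 -9.570e-02  4.000e-04] [ 0.5108 -0.1058  0.    ]
[380.  213.4] [103  22 762] [ 0.4904 -0.2804  0.0049] [ 0.5023 -0.3061  0.0012]
[153.4 215.2] [ 39  11 338] [0.4779 0.2734 0.015 ] [0.4788 0.2695 0.0249]
[358.2 228.9] [12  3 31] [ 0.4582 -0.2386  0.0008] [ 4.584e-01 -2.374e-01 -2.000e-04]
[432.1 255.9] [ 17  17 214] [ 0.3949 -0.4223  0.0043] [ 0.3951 -0.4201  0.0083]
[135.8 282.5] [29  7 69] [0.3105 0.3097 0.0007] [3.150e-01 3.108e-01 3.000e-04]
[120.3 290.5] [19 10 64] [0.2965 0.3419 0.0014] [0.2927 0.3489 0.0012]
[141.7 289.7] [ 23   9 147] [ 0.2964  0.2962 -0.0004] [0.2981 0.2947 0.0007]
[ 23.1 290.4] [ 56   4 134] [ 2.893e-01  5.735e-01 -3.000e-04] [2.890e-01 5.842e-01 5.000e-04]
[ 83.3 292.3] [40  3 63] [0.2882 0.4377 0.0008] [0.2877 0.4341 0.0008]
vise ((474.35107421875, 17.70679473876953), (233.94419860839844, 112.62026977539062), 74.52296447753906)
rim [0.48904214 0.07445729 0.05004022] [0.4904 0.0743 0.0502] [0.09012288 0.09003676 0.01222384]
jawpix 354
```

View pics/crop.png

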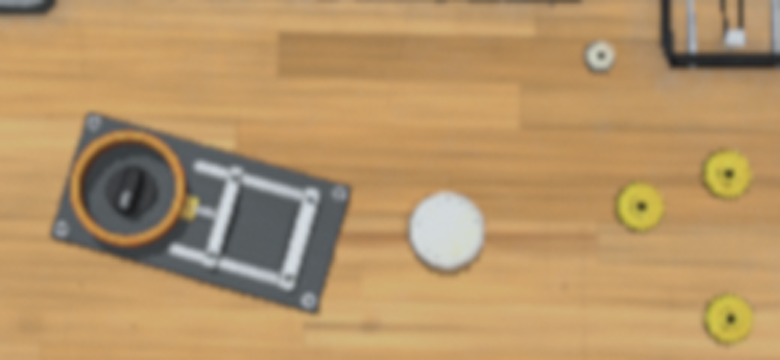

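The crop confirms it: the leftmost yellow gear is at crop (641,206). The vise has a yaw of about -15.5°, with the collar at (0.490,0.074) and the seat at about (0.4595,-0.036). Setting out towards the gear.

```bash
cat >> h.py <<'E'
from scipy.spatial.transform import Rotation as Ro
def rot(s): w,x,y,z=s['tool_rot'];return Ro.from_quat([x,y,z,w])
def plan(target,yaw):
    """tool down, tool y axis at angle yaw (world); prints fractions from measured pose"""
    s=state();R=rot(s);c,n=np.cos(yaw),np.sin(yaw)
    G=np.array([[-n,c,0],[c,n,0],[0,0,-1]]).T
    G=np.column_stack([[-n,c,0],[c,n,0],[0,0,-1]]) 
    if np.linalg.det(G)<0: G[:,0]*=-1
    d=R.inv().apply(np.array(target)-s['tool_pos'])/.5
    r=(R.inv()*Ro.from_matrix(G)).as_rotvec()/1.5
    print('shift',d.round(4),'turn',r.round(4),'at',s['tool_pos'].round(4),'t',round(float(s['time']),2))
E
python3 -c "
from h import *
plan((.489,-.349,.14),-.27)"
```

```text
shift [ 0.7584 -0.3181  0.121 ] turn [-0.     -0.     -0.6887] at [ 0.1654 -0.6027  0.2005] t 1.15
```

>>> jog_arm(motion="100 0.1 -0.04 0.02 0 0 -0.1; 90 0.2 -0.08 0.04 0 0 -0.2; 80 0.3 -0.12 0.06 0 0 -0.3; 70 0.4 -0.16 0.08 0 0 -0.4; 65 0.5 -0.2 0.1 0 0 -0.5")

```text
time: 1.78
tool_pos: [0.3813, -0.439, 0.1504]
tool_rot: [0.0, 0.872, 0.489, 0.0]
contact_force: [0.5, -0.4, 0.6]
gripper_width: 0.648
grasp_force: 0.0
```

```bash
python3 -c "
from h import *
plan((.489,-.349,.14),-.27)"
```

```text
shift [0.2659 0.09   0.0209] turn [ 0.0004  0.0002 -0.1855] at [ 0.3813 -0.439   0.1504] t 1.77
```

>>> jog_arm(motion="65 0.09 0.03 0.007 0 0 -0.06; 65 0.18 0.06 0.014 0 0 -0.12; 65 0.266 0.09 0.02 0 0 -0.186; 65 0.266 0.09 0.02 0 0 -0.186; 65 0.266 0.09 0.02 0 0 -0.186")

```text
time: 2.4
tool_pos: [0.4879, -0.3507, 0.1405]
tool_rot: [-0.0, 0.797, 0.604, -0.0]
contact_force: [-0.6, -0.5, -0.5]
gripper_width: 0.65
grasp_force: 0.0
```

Run:
```python
from h import *
f=grab_frame('wrist');save(f,'w1.png');t=f['world_from_camera'];print(t.round(3),f['intrinsics'])
print([(round(d['p'],2),np.round(d['at'],4).tolist()) for d in place_of('wrist','gear')])
# fisheye fit of yellow gear
K=f['intrinsics'];c=f['color'].astype(int)
for d in cut_out('wrist','gear'):
  m=d['pixels'];v,u=np.nonzero(m)
  x,y=(u-K[0,2])/K[0,0],(v-K[1,2])/K[1,1];r=np.hypot(x,y);k=np.tan(r)/r
  ray=np.stack([x*k,-y*k,-np.ones_like(x)],-1)@t[:3,:3].T
  P=t[:3,3]+ray*((.008-t[2,3])/ray[:,2])[:,None]
  print(round(d['p'],2),u.mean().round(),v.mean().round(),m.sum(),((P.min(0)+P.max(0))/2).round(4),np.ptp(P,axis=0).round(4),P.mean(0).round(4))
```

```text
[[ 0.963  0.26   0.077  0.508]
 [-0.271  0.924  0.269 -0.284]
 [-0.001 -0.279  0.96   0.314]
 [ 0.     0.     0.     1.   ]] [[325.1922621    0.         280.47792699]
 [  0.         325.1922621  204.49935113]
 [  0.           0.           1.        ]]
[(0.8, [0.5188, -0.4248, -0.0003]), (0.67, [0.4872, -0.3474, -0.0021]), (0.51, [0.3952, -0.4229, -0.004])]
0.9 279.0 185.0 1359 [ 0.4874 -0.3497  0.008 ] [0.0418 0.0397 0.    ] [ 0.4875 -0.3495  0.008 ]
0.82 325.0 243.0 1124 [ 0.5168 -0.4225  0.008 ] [0.0414 0.0433 0.    ] [ 0.5164 -0.4215  0.008 ]
0.71 228.0 271.0 260 [ 0.4084 -0.4244  0.008 ] [0.0172 0.0344 0.    ] [ 0.4094 -0.4251  0.008 ]
```

View pics/w1.png

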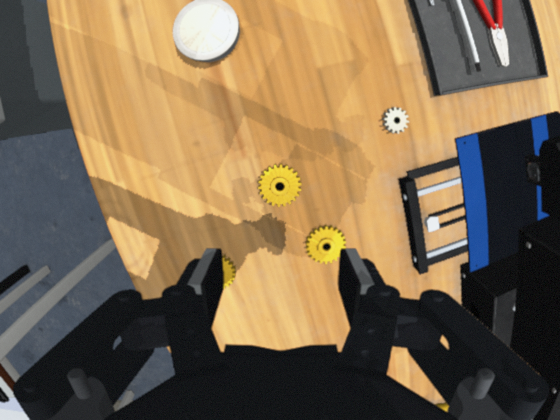

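Wrist view: the gear is at (279,185), which gives (0.4875,-0.3496), and its measured size of 42 mm matches. The TCP is practically above it, so I'll descend and feel for the bench.

>>> jog_arm(motion="62 0.002 0 0.1 0 0 0; 62 0.002 0 0.2 0 0 0; 62 0.002 0 0.25 0 0 0; 62 0.002 0 0.262 0 0 0; 62 0.002 0 0.262 0 0 0")

```text
time: 3.18
tool_pos: [0.4884, -0.3505, 0.0103]
tool_rot: [0.0, 0.797, 0.603, 0.0]
contact_force: [0.5, -0.6, 0.5]
gripper_width: 0.621
grasp_force: 0.0
```

>>> jog_arm(motion="62 0 0 0.003 0 0 0; 62 0 0 0.006 0 0 0; 62 0 0 0.009 0 0 0; 62 0 0 0.012 0 0 0; 62 0 0 0.012 0 0 0")

```text
time: 3.8
tool_pos: [0.4883, -0.3495, 0.0033]
tool_rot: [-0.0, 0.797, 0.604, -0.0]
contact_force: [0.0, 0.1, 0.0]
gripper_width: 0.621
grasp_force: 0.0
```

>>> jog_arm(motion="62 0 0 0.002 0 0 0; 62 0 0 0.004 0 0 0; 62 0 0 0.006 0 0 0; 62 0 0 0.008 0 0 0; 62 0 0 0.008 0 0 0")

```text
time: 4.42
tool_pos: [0.4883, -0.3496, -0.0006]
tool_rot: [-0.0, 0.797, 0.604, -0.0]
contact_force: [-0.6, 1.1, 0.1]
gripper_width: 0.616
grasp_force: 0.0
```

>>> jog_arm(motion="54 0 0 0 0 0 0; 46 0 0 0 0 0 0; 40 0 0 0 0 0 0; 30 0 0 0 0 0 0; 30 0 0 0 0 0 0")

```text
time: 5.05
tool_pos: [0.4884, -0.3496, -0.0005]
tool_rot: [-0.0, 0.797, 0.604, 0.0]
contact_force: [-0.7, 0.5, 0.5]
gripper_width: 0.299
grasp_force: 0.0
```

Run:
```python
from h import *
s=state();print(s['gripper_width'],s['grasp_force'])
f=grab_frame('wrist');save(f,'w2.png')
```

```text
0.2986563981587381 0.0
```

View pics/w2.png

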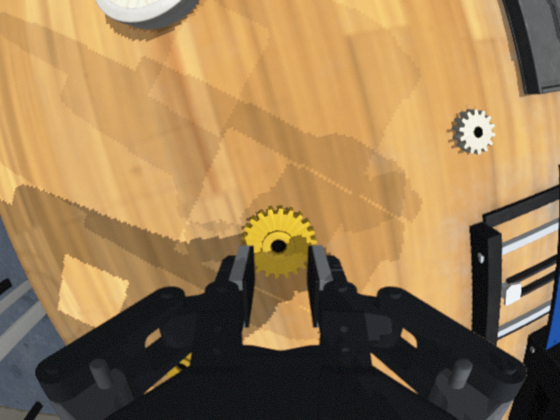

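The wrist picture shows the gear still in place at (279,247), with the pad tips at (245,252) and (315,252) overlapping its rim. I need the tip height from depth.

```bash
cat >> h.py <<'E'
def wcloud(f):
    K=f['intrinsics'];t=f['world_from_camera'];z=f['range_z'];v,u=np.mgrid[:420,:560]
    x,y=(u-K[0,2])/K[0,0],(v-K[1,2])/K[1,1];r=np.hypot(x,y)+1e-9;k=np.tan(r)/r
    return (np.stack([x*k,-y*k,-np.ones_like(x)],-1)*z[...,None])@t[:3,:3].T+t[:3,3]
E
python3 - <<'E'
from h import *
f=grab_frame('wrist');W=wcloud(f)
for v in range(235,330,10): print(v,[(u,(W[v,u]*1000).round().astype(int).tolist()) for u in (228,238,243,247,279,311,315,320,330)])
E
```

```text
235 [(228, [461, -340, 1]), (238, [466, -342, -1]), (243, [470, -340, 7]), (247, [473, -340, 8]), (279, [490, -344, 10]), (311, [507, -350, 8]), (315, [509, -354, 0]), (320, [511, -354, 0]), (330, [517, -356, 0])]
245 [(228, [458, -346, 0]), (238, [464, -348, 0]), (243, [469, -346, 7]), (247, [508, -283, 173]), (279, [488, -351, 7]), (311, [505, -358, 2]), (315, [507, -360, 0]), (320, [510, -360, 0]), (330, [516, -362, 1])]
255 [(228, [468, -337, 39]), (238, [474, -335, 45]), (243, [476, -336, 46]), (247, [478, -336, 45]), (279, [487, -355, 11]), (311, [505, -344, 45]), (315, [506, -344, 46]), (320, [508, -344, 46]), (330, [513, -350, 38])]
265 [(228, [469, -338, 47]), (238, [475, -335, 55]), (243, [477, -336, 55]), (247, [479, -336, 56]), (279, [485, -362, 9]), (311, [504, -346, 49]), (315, [505, -343, 56]), (320, [507, -345, 54]), (330, [512, -350, 47])]
275 [(228, [470, -338, 57]), (238, [477, -335, 64]), (243, [478, -336, 63]), (247, [480, -336, 64]), (279, [482, -373, 0]), (311, [503, -348, 54]), (315, [505, -343, 64]), (320, [507, -344, 63]), (330, [510, -345, 64])]
285 [(228, 
[... 390 characters left out ...]
5, -348, 71]), (330, [508, -344, 80])]
305 [(228, [476, -335, 86]), (238, [479, -336, 85]), (243, [475, -346, 69]), (247, [477, -347, 67]), (279, [476, -394, 1]), (311, [500, -361, 57]), (315, [502, -354, 68]), (320, [504, -351, 74]), (330, [508, -344, 85])]
315 [(228, [480, -330, 100]), (238, [482, -331, 98]), (243, [474, -350, 70]), (247, [475, -352, 68]), (279, [474, -401, 0]), (311, [493, -408, 0]), (315, [501, -359, 68]), (320, [503, -354, 75]), (330, [507, -339, 97])]
325 [(228, [480, -331, 102]), (238, [483, -331, 103]), (243, [473, -353, 72]), (247, [474, -356, 68]), (279, [471, -410, 0]), (311, [492, -415, 0]), (315, [500, -364, 68]), (320, [502, -358, 76]), (330, [506, -338, 103])]
```

Run:
```python
from h import *
f=grab_frame('scene');save(f,'s2.png');W=cloud(f);s=state()
print(s['tool_pos'],s['joint_pos'].round(3))
M=(np.hypot(W[...,0]-.488,W[...,1]+.35)<.08)
v,u=np.nonzero(M);print(u.min(),u.max(),v.min(),v.max())
dark=M&(f['color'].max(-1)<90)
p=W[dark]; 
for lo in range(-5,120,5): 
  q=p[(p[:,2]*1000>=lo)&(p[:,2]*1000<lo+5)]
  if len(q): print(lo,len(q),q.mean(0).round(3))
a,b=max(u.min()-30,0),u.max()+30;c,d=max(v.min()-10,0),v.max()+30
cv2.imwrite('pics/s2c.png',cv2.resize(cv2.cvtColor(f['color'][c:d,a:b],cv2.COLOR_RGB2BGR),(700,int(700*(d-c)/(b-a))),interpolation=cv2.INTER_CUBIC)[:600])
```

```text
[ 0.48840863 -0.34962002 -0.00049596] [-0.745  0.2    1.81  -0.     1.131 -0.471]
307 378 116 307
30 3 [ 0.503 -0.353  0.033]
35 14 [ 0.495 -0.355  0.038]
40 13 [ 0.481 -0.354  0.043]
45 19 [ 0.48  -0.352  0.047]
50 17 [ 0.484 -0.353  0.053]
55 20 [ 0.486 -0.354  0.058]
60 14 [ 0.483 -0.355  0.062]
65 23 [ 0.492 -0.357  0.067]
70 24 [ 0.488 -0.359  0.073]
75 46 [ 0.486 -0.355  0.078]
80 65 [ 0.487 -0.357  0.082]
85 57 [ 0.495 -0.358  0.087]
90 46 [ 0.49  -0.358  0.092]
95 72 [ 0.487 -0.357  0.098]
100 66 [ 0.494 -0.362  0.103]
105 68 [ 0.494 -0.363  0.108]
110 64 [ 0.49  -0.364  0.112]
115 82 [ 0.491 -0.363  0.118]
```

View pics/s2.png

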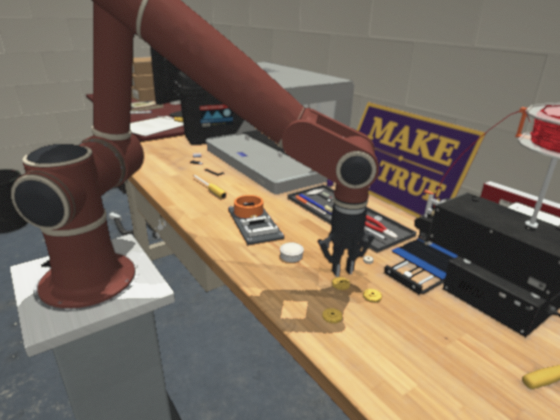

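Both cameras put the finger tips about 38 mm above the bench while the state says z≈0. The reported TCP is therefore about 37 mm too far along the fingers, though x and y agree. I'll correct for that and feel for the bench.

>>> jog_arm(motion="45 0 0 0 0 0 0; 62 0 0 0 0 0 0; 62 0 0 0.01 0 0 0; 62 0 0 0.03 0 0 0; 62 0 0 0.05 0 0 0")

```text
time: 5.82
tool_pos: [0.4882, -0.3493, -0.0265]
tool_rot: [-0.0, 0.797, 0.604, -0.0]
contact_force: [0.9, -0.7, 0.1]
gripper_width: 0.619
grasp_force: 0.0
```

>>> jog_arm(motion="62 0 0 0.003 0 0 0; 62 0 0 0.006 0 0 0; 62 0 0 0.009 0 0 0; 62 0 0 0.012 0 0 0; 62 0 0 0.012 0 0 0")

```text
time: 6.45
tool_pos: [0.4884, -0.3496, -0.0315]
tool_rot: [0.0, 0.797, 0.604, -0.0]
contact_force: [0.2, -0.5, -0.0]
gripper_width: 0.622
grasp_force: 0.0
```

Run:
```python
from h import *
f=grab_frame('wrist');W=wcloud(f);s=state();print(s['tool_pos'],s['gripper_width'],s['contact_force'])
R=rot(s).as_matrix();L=(W-s['tool_pos'])@R
# finger points: near tool x 0..25mm, |y| 22..45mm
M=(abs(L[...,0])<.02)&(abs(L[...,1])>.02)&(abs(L[...,1])<.045)&(f['color'].max(-1)<100)
for sg in(-1,1):
  m=M&(sg*L[...,1]>0);z=np.sort(W[m][:,2]);print(sg,m.sum(),z[:40:4].round(4))
```

```text
[ 0.4884699  -0.34964616 -0.03140384] 0.6172376872528381 [-0.74015566  0.38387572 -0.44054931]
-1 7491 [-0.0013 -0.0009 -0.0004 -0.0002  0.0001  0.0008  0.0033  0.0038  0.004
  0.0042]
1 7364 [-0.0014 -0.0008 -0.0006 -0.0004 -0.0003 -0.0001 -0.      0.      0.0003
  0.0006]
```

>>> jog_arm(motion="62 0 0 0.003 0 0 0; 62 0 0 0.006 0 0 0; 62 0 0 0.008 0 0 0; 62 0 0 0.008 0 0 0; 62 0 0 0.008 0 0 0")

```text
time: 7.12
tool_pos: [0.4885, -0.3497, -0.0344]
tool_rot: [-0.0, 0.797, 0.604, -0.0]
contact_force: [-2.1, 2.4, 6.9]
gripper_width: 0.618
grasp_force: 3.6
```

>>> jog_arm(motion="62 0 0 0.002 0 0 0; 62 0 0 0.004 0 0 0; 62 0 0 0.004 0 0 0; 62 0 0 0.004 0 0 0; 62 0 0 0.004 0 0 0")

```text
time: 7.75
tool_pos: [0.4886, -0.3497, -0.0344]
tool_rot: [-0.001, 0.797, 0.604, -0.0]
contact_force: [-7.8, 6.8, 19.2]
gripper_width: 0.623
grasp_force: 9.4
```

Contact with the bench at a reported z of -0.0344, with the opening at 62%. I'll raise by about 3 mm and close.

>>> jog_arm(motion="62 0 0 -0.006 0 0 0; 62 0 0 -0.012 0 0 0; 55 0 0 -0.012 0 0 0; 45 0 0 -0.012 0 0 0; 40 0 0 -0.012 0 0 0")

```text
time: 8.38
tool_pos: [0.4887, -0.3498, -0.0312]
tool_rot: [0.0, 0.797, 0.604, 0.0]
contact_force: [-0.7, 0.4, 3.1]
gripper_width: 0.457
grasp_force: 59.8
```

>>> jog_arm(motion="40 0 0 0 0 0 0; 40 0 0 0 0 0 0; 40 0 0 0 0 0 0; 40 0 0 -0.02 0 0 0; 40 0 0 -0.04 0 0 0")

```text
time: 9.0
tool_pos: [0.488, -0.3492, -0.0116]
tool_rot: [-0.001, 0.797, 0.604, -0.0]
contact_force: [0.2, 0.3, 0.7]
gripper_width: 0.452
grasp_force: 60.3
```

Gripped at a width of 0.455. Now carry the gear above the seat.

```bash
python3 -c "
from h import *
plan((.4608,-.0317,.06),-.27)"
```

```text
shift [ 0.5967 -0.2242 -0.1425] turn [-0.0007 -0.0004 -0.0026] at [ 0.488  -0.3492 -0.0116] t 9.0
```

>>> jog_arm(motion="40 0.02 0 -0.1 0 0 0; 40 0.13 -0.04 -0.143 0 0 0; 40 0.24 -0.09 -0.143 0 0 0; 40 0.35 -0.13 -0.143 0 0 -0.001; 40 0.46 -0.17 -0.143 0 0 -0.002")

```text
time: 9.62
tool_pos: [0.4685, -0.1035, 0.0606]
tool_rot: [0.0, 0.796, 0.605, 0.0]
contact_force: [1.4, 0.8, -0.0]
gripper_width: 0.451
grasp_force: 60.4
```

>>> jog_arm(motion="40 0.08 -0.03 0 0 0 0; 40 0.137 -0.054 0 0 0 0; 40 0.137 -0.054 0 0 0 0; 40 0.137 -0.054 0 0 0 0; 40 0.137 -0.054 0 0 0 0")

```text
time: 10.25
tool_pos: [0.4614, -0.0329, 0.0602]
tool_rot: [0.0, 0.797, 0.605, 0.0]
contact_force: [0.4, -0.9, -0.6]
gripper_width: 0.45
grasp_force: 60.4
```

Run:
```python
from h import *
f=grab_frame('wrist');save(f,'w3.png');W=wcloud(f)
plan((.4608,-.0317,.06),-.27)
for t in('gear','vise','seat','fixed_jaw','collar','knob_grip'):
    print(t,[(round(d['p'],2),np.round(d['at'],4).tolist()) for d in place_of('wrist',t)][:3])
```

```text
shift [ 0.002  -0.0017  0.0003] turn [ 0.0001  0.0001 -0.0017] at [ 0.4614 -0.0329  0.0601] t 10.3
gear [(0.66, [0.4621, -0.0314, 0.0911]), (0.58, [0.4912, 0.0741, 0.036])]
vise [(0.75, [0.4745, 0.0147, 0.0004])]
seat [(0.95, [0.4578, -0.0362, 0.0157])]
fixed_jaw []
collar []
knob_grip [(0.75, [0.4881, 0.0727, 0.033])]
```

View pics/w3.png

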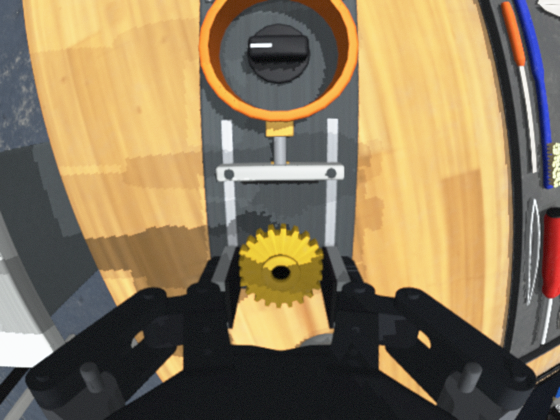

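The gear is held level, with its underside at about 91 mm as expected. It sits at (281,270) over the gap, with the guide rails at columns 228 and 333. The moving jaw is at row 172 and the knob bar lies across at (279,47). Next, the rail heights and the jaw position.

Run:
```python
from h import *
f=grab_frame('wrist');W=wcloud(f);f2=grab_frame('top');W2=cloud(f2)
y=np.array([.267,.9637]);x=np.array([.9637,-.267]);S=np.array([.4595,-.036])
def loc(P): d=P[...,:2]-S;return np.stack([d@x,d@y,P[...,2]],-1)*1000
L=loc(W)
for v in (130,150,172,190,210,225): print(v,[(u,L[v,u].round().astype(int).tolist()) for u in (212,222,228,234,245,280,315,326,333,340,350)])
# knob bar & collar
c=f['color'].max(-1)
K=(L[...,2]>37)&(L[...,2]<46)&(np.hypot(L[...,0],L[...,1]-115)<30)
p=L[K];print('bar',K.sum(),p.mean(0).round(1),cv2.minAreaRect(p[:,:2].astype(np.float32)))
R=(L[...,2]>47)&(L[...,2]<53)&(np.hypot(L[...,0],L[...,1]-115)<60)
p=L[R];A=np.c_[2*p[:,:2],np.ones(len(p))];q=np.linalg.lstsq(A,(p[:,:2]**2).sum(1),rcond=None)[0];print('rim circ',q[:2].round(1),np.sqrt(q[2]+q[0]**2+q[1]**2).round(1))
J=(L[...,2]>24)&(L[...,2]<31)&(abs(L[...,0])<44)&(L[...,1]>15)&(L[...,1]<60)
p=L[J];print('jaw',J.sum(),cv2.minAreaRect(p[:,:2].astype(np.float32)),np.percentile(p[:,1],[2,50,98]))
```

```text
130 [(212, [-46, 63, 11]), (222, [-39, 63, 12]), (228, [-34, 63, 13]), (234, [-30, 63, 12]), (245, [-23, 62, 12]), (280, [1, 63, 22]), (315, [25, 62, 11]), (326, [32, 62, 12]), (333, [37, 63, 13]), (340, [42, 63, 13]), (350, [49, 63, 12])]
150 [(212, [-46, 49, 11]), (222, [-39, 49, 12]), (228, [-35, 49, 12]), (234, [-31, 49, 12]), (245, [-23, 49, 11]), (280, [1, 50, 24]), (315, [25, 49, 12]), (326, [33, 49, 13]), (333, [37, 49, 13]), (340, [42, 49, 12]), (350, [50, 49, 11])]
172 [(212, [-47, 34, 12]), (222, [-37, 36, 27]), (228, [-32, 37, 30]), (234, [-29, 36, 28]), (245, [-21, 36, 28]), (280, [1, 36, 28]), (315, [24, 36, 28]), (326, [31, 36, 27]), (333, [35, 37, 30]), (340, [40, 36, 28]), (350, [50, 33, 11])]
190 [(212, [-47, 21, 12]), (222, [-40, 21, 13]), (228, [-36, 21, 13]), (234, [-31, 21, 13]), (245, [-24, 20, 12]), (280, [1, 20, 11]), (315, [26, 20, 11]), (326, [33, 20, 12]), (333, [38, 20, 12]), (340, [43, 20, 12]), (350, [51, 20, 11])]
210 [(212, [-48, 6, 12]), (222, [-41, 5, 11]), (228, [-36, 6, 13]), (234, [-32, 6, 12]), (245, [-24, 6, 12]), (280, [1, 6, 12]), (315, [26, 6, 12]), (326, [34, 5, 10]), (333, [39, 6, 12]), (340, [44, 6, 12]), (350, [51, 6, 13])]
225 [(212, [-49, -6, 12]), (222, [-42, -6, 11]), (228, [-37, -5, 13]), (234, [-32, -5, 14]), (245, [-24, -6, 12]), (280, [1, -6, 12]), (315, [26, -6, 11]), (326, [34, -6, 12]), (333, [40, -6, 12]), (340, [45, -6, 12]), (350, [52, -6, 12])]
bar 1374 [  0.6 113.3  41.3] ((0.7637939453125, 113.95819854736328), (35.89833450317383, 14.741238594055176), 0.9337711930274963)
rim circ [  0.6 113.4] 42.2
jaw 2351 ((1.1601333618164062, 42.7218017578125), (83.2454833984375, 29.93824005126953), 1.0711115598678589) [28.37058949 35.25444273 50.51124871]
```

The rails are flush with the plate, the moving jaw's face is about 50 mm from the fixed one, and the alignment is good (gear at about y +4 mm). Lowering.

>>> jog_arm(motion="40 0 0 0.07 0 0 0; 40 0 0 0.13 0 0 0; 40 0 0 0.15 0 0 0; 40 0 0 0.156 0 0 0; 40 0 0 0.156 0 0 0")

```text
time: 11.32
tool_pos: [0.4621, -0.0322, -0.017]
tool_rot: [0.001, 0.796, 0.605, 0.001]
contact_force: [-0.0, -0.3, 0.7]
gripper_width: 0.456
grasp_force: 60.4
```

>>> jog_arm(motion="40 0 0 0.002 0 0 0; 40 0 0 0.003 0 0 0; 40 0 0 0.003 0 0 0; 40 0 0 0.003 0 0 0; 40 0 0 0.003 0 0 0")

```text
time: 11.95
tool_pos: [0.4614, -0.032, -0.0192]
tool_rot: [0.0, 0.796, 0.605, 0.0]
contact_force: [-0.0, 0.4, 2.0]
gripper_width: 0.452
grasp_force: 60.6
```

>>> jog_arm(motion="46 0 0 0 0 0 0; 52 0 0 0 0 0 0; 58 0 0 0 0 0 0; 60 0 0 0 0 0 0; 60 0 0 0 0 0 0")

```text
time: 12.58
tool_pos: [0.4611, -0.032, -0.0195]
tool_rot: [-0.0, 0.796, 0.605, -0.0]
contact_force: [-0.7, 0.5, 0.4]
gripper_width: 0.602
grasp_force: 0.0
```

>>> jog_arm(motion="60 0 0 -0.02 0 0 0; 60 0 0 -0.06 0 0 0; 60 0 0 -0.12 0 0 0; 60 0 0 -0.17 0 0 0; 60 0 0 -0.17 0 0 0")

```text
time: 13.2
tool_pos: [0.4634, -0.0325, 0.0685]
tool_rot: [0.002, 0.796, 0.605, 0.002]
contact_force: [0.2, -0.0, -0.4]
gripper_width: 0.6
grasp_force: 0.0
```

Run:
```python
from h import *
print([(round(d['p'],2),np.round(d['at'],4).tolist()) for c in ('wrist','top') for d in ([grab_frame(c)] and place_of(c,'gear'))])
print([(round(d['p'],2),np.round(d['at'],4).tolist()) for d in place_of('wrist','knob_grip')])
f=grab_frame('wrist');W=wcloud(f)
y=np.array([.267,.9637]);x=np.array([.9637,-.267]);S=np.array([.4595,-.036])
d=W[...,:2]-S;L=np.stack([d@x,d@y,W[...,2]],-1)*1000
c=f['color'].astype(int);g=(c[...,0]>120)&(c[...,1]>100)&(c[...,2]<90)&(L[...,2]>17)&(L[...,2]<26)&(np.hypot(L[...,0],L[...,1]-4)<30)
p=L[g];print('gear',g.sum(),p.min(0),p.max(0),((p.min(0)+p.max(0))/2).round(1))
print('height plane',np.linalg.lstsq(np.c_[p[:,:2],np.ones(len(p))],p[:,2],rcond=None)[0].round(3))
s=state();print(s['joint_pos'].round(3));plan((.4898,.0735,.07),1.30);plan((.4898,.0735,.07),1.30-np.pi)
```

```text
[(0.69, [0.4643, -0.0314, 0.0112]), (0.75, [0.5182, -0.4213, -0.0025]), (0.6, [0.3983, -0.4223, 0.001])]
[(0.64, [0.4862, 0.0731, 0.0344]), (0.48, [0.4543, -0.059, 0.0156])]
gear 2249 [-19.41796862 -17.37168013  17.00525983] [22.28419163 24.11553252 24.74647042] [ 1.4  3.4 20.9]
height plane [-2.000e-03 -1.000e-02  2.041e+01]
[-0.23  -0.223  2.108 -0.     1.259  0.041]
shift [ 0.2187  0.0008 -0.0118] turn [-0.0014 -0.0013 -1.0473] at [ 0.4601 -0.0317  0.0641] t 13.5
shift [ 0.2187  0.0008 -0.0118] turn [-0.0013  0.0014  1.0471] at [ 0.4601 -0.0317  0.0641] t 13.5
```

The gear lies flat at about (+1.4,+3.4) mm in the seat frame, released. Now go over the knob, turning the fingers to straddle the bar (yaw +1.30, which leaves j6 room to turn clockwise).

>>> jog_arm(motion="50 0.06 0 -0.012 0 0 -0.12; 40 0.12 0 -0.012 0 0 -0.24; 32 0.18 0 -0.012 0 0 -0.36; 32 0.219 0.001 -0.012 0 0 -0.48; 32 0.219 0.001 -0.012 0 0 -0.6")

```text
time: 14.12
tool_pos: [0.4905, 0.0746, 0.0705]
tool_rot: [-0.001, 0.45, 0.893, -0.0]
contact_force: [0.5, -0.5, -0.5]
gripper_width: 0.322
grasp_force: 0.0
```

>>> jog_arm(motion="32 0 0 0 0 0 -0.12; 32 0 0 0 0 0 -0.24; 32 0 0 0 0 0 -0.36; 32 0 0 0 0 0 -0.447; 32 0 0 0 0 0 -0.447")

```text
time: 14.75
tool_pos: [0.4904, 0.0734, 0.0706]
tool_rot: [-0.001, 0.136, 0.991, -0.0]
contact_force: [0.1, 0.3, 0.1]
gripper_width: 0.318
grasp_force: 0.0
```

Run:
```python
from h import *
f=grab_frame('wrist');save(f,'w4.png');W=wcloud(f)
y=np.array([.267,.9637]);x=np.array([.9637,-.267]);S=np.array([.4595,-.036])
d=W[...,:2]-S;L=np.stack([d@x,d@y,W[...,2]],-1)*1000
K=(L[...,2]>37)&(L[...,2]<46)&(np.hypot(L[...,0],L[...,1]-114)<30)
print('bar',K.sum(),cv2.minAreaRect(W[K][:,:2].astype(np.float32)*1000))
plan((.4905,.0734,.03),1.30)
```

```text
bar 1052 ((489.9023742675781, 73.64911651611328), (13.470986366271973, 35.32695388793945), 74.96058654785156)
shift [-0.0002  0.      0.0815] turn [-0.0002 -0.0009 -0.0019] at [0.4905 0.0734 0.0707] t 14.8
```

View pics/w4.png

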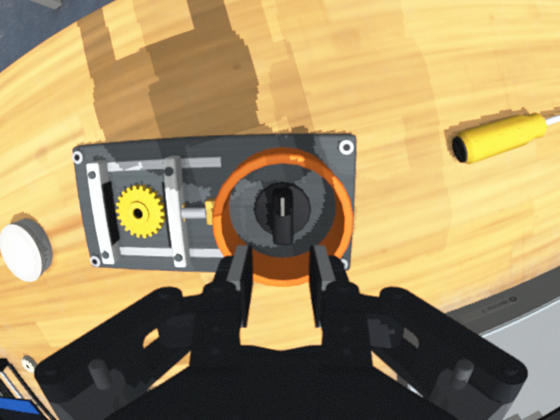

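The knob bar at (283,217) is centred between the fingers, and the gear sits flat between the jaws at (140,211). Descending into the collar in stages.

>>> jog_arm(motion="30 0 0 0.04 0 0 0; 30 0 0 0.08 0 0 0; 30 0 0 0.1 0 0 0; 30 0 0 0.11 0 0 0; 30 0 0 0.12 0 0 0")

```text
time: 15.42
tool_pos: [0.4915, 0.0734, 0.0118]
tool_rot: [0.001, 0.135, 0.991, 0.0]
contact_force: [-0.7, 0.3, 0.7]
gripper_width: 0.3
grasp_force: 0.0
```

>>> jog_arm(motion="30 0 0 0.005 0 0 0; 30 0 0 0.01 0 0 0; 30 0 0 0.015 0 0 0; 30 0 0 0.02 0 0 0; 30 0 0 0.024 0 0 0")

```text
time: 16.05
tool_pos: [0.4909, 0.0734, -0.0006]
tool_rot: [-0.0, 0.135, 0.991, -0.0]
contact_force: [0.5, 0.3, 0.2]
gripper_width: 0.299
grasp_force: 0.0
```

>>> jog_arm(motion="30 0 0 0.003 0 0 0; 30 0 0 0.006 0 0 0; 30 0 0 0.008 0 0 0; 30 0 0 0.008 0 0 0; 30 0 0 0.008 0 0 0")

```text
time: 16.68
tool_pos: [0.491, 0.0734, -0.0044]
tool_rot: [0.0, 0.135, 0.991, 0.0]
contact_force: [0.3, -0.3, 0.3]
gripper_width: 0.305
grasp_force: 0.0
```

>>> jog_arm(motion="30 0 0 0.003 0 0 0; 30 0 0 0.006 0 0 0; 22 0 0 0.006 0 0 0; 14 0 0 0.006 0 0 0; 10 0 0 0.006 0 0 0")

```text
time: 17.3
tool_pos: [0.4911, 0.0743, -0.0074]
tool_rot: [0.0, 0.135, 0.991, 0.001]
contact_force: [0.4, 5.6, -0.4]
gripper_width: 0.147
grasp_force: 59.2
```

>>> jog_arm(motion="10 0 0 0 0 0 0; 10 0 0 0 0 0 0; 10 0 0 0 0 0 0; 10 0 0 0 0 0 0; 10 0 0 0 0 0 0")

```text
time: 17.92
tool_pos: [0.4911, 0.0743, -0.0074]
tool_rot: [0.0, 0.135, 0.991, 0.001]
contact_force: [0.2, 5.6, 0.3]
gripper_width: 0.146
grasp_force: 59.2
```

```bash
cat > r.py <<'E'
from h import *
s=state();q=rot(s).as_matrix()[:,1]
print('yaw',np.arctan2(q[1],q[0]).round(4),'F',s['contact_force'].round(2),'T',s['ft_torque'].round(3),'j6 eff',s['joint_efforts'][5].round(3),'j',s['joint_pos'][[0,5]].round(3),'w',round(float(s['gripper_width']),3),'t',s['time'],s['tool_pos'].round(4))
E
python3 r.py
```

```text
yaw 1.3001 F [0.25 5.58 0.35] T [ 0.823 -0.048  0.344] j6 eff 0.316 j [-1.000e-03 -1.302e+00] w 0.146 t 17.925 [ 0.4911  0.0743 -0.0074]
```

Gripped. Recentre slightly (side force 5.6 N), then turn clockwise in steps and watch the torque.

>>> jog_arm(motion="10 0 0.002 0 0 0 0.02; 10 0 0.002 0 0 0 0.04; 10 0 0.002 0 0 0 0.06; 10 0 0.002 0 0 0 0.08; 10 0 0.002 0 0 0 0.1")

```text
time: 18.55
tool_pos: [0.4911, 0.0742, -0.0074]
tool_rot: [-0.0, 0.21, 0.978, -0.0]
contact_force: [-3.1, 1.1, 4.3]
gripper_width: 0.146
grasp_force: 59.9
```

```bash
python3 r.py
```

```text
yaw 1.1476 F [-3.12  1.09  4.34] T [0.059 0.573 0.466] j6 eff 0.258 j [ 0.    -1.147] w 0.146 t 18.55 [ 0.4911  0.0742 -0.0074]
```

>>> jog_arm(motion="10 0 0 0 0 0 0.02; 10 0 0 0 0 0 0.04; 10 0 0 0 0 0 0.06; 10 0 0 0 0 0 0.08; 10 0 0 0 0 0 0.1")

```text
time: 19.18
tool_pos: [0.491, 0.0741, -0.0074]
tool_rot: [-0.0, 0.283, 0.959, -0.0]
contact_force: [-4.3, -0.6, 5.2]
gripper_width: 0.147
grasp_force: 60.1
```

```bash
python3 r.py
```

```text
yaw 0.9977 F [-4.3  -0.64  5.23] T [-0.133  0.744  0.485] j6 eff 0.262 j [ 0.    -0.997] w 0.147 t 19.175 [ 0.491   0.0741 -0.0074]
```

>>> jog_arm(motion="10 0 0 0 0 0 0.015; 10 0 0 0 0 0 0.03; 10 0 0 0 0 0 0.045; 10 0 0 0 0 0 0.06; 10 0 0 0 0 0 0.067")

```text
time: 19.8
tool_pos: [0.4909, 0.074, -0.0074]
tool_rot: [-0.0, 0.33, 0.944, -0.001]
contact_force: [-4.8, -0.4, 5.3]
gripper_width: 0.151
grasp_force: 60.1
```

```bash
python3 r.py
```

```text
yaw 0.8977 F [-4.85 -0.37  5.34] T [-0.149  0.784  0.469] j6 eff 0.405 j [ 0.    -0.897] w 0.151 t 19.8 [ 0.4909  0.074  -0.0074]
```

>>> jog_arm(motion="10 0 0 0 0 0 0.015; 10 0 0 0 0 0 0.03; 10 0 0 0 0 0 0.04; 10 0 0 0 0 0 0.045; 10 0 0 0 0 0 0.05")

```text
time: 20.42
tool_pos: [0.4908, 0.0739, -0.0074]
tool_rot: [-0.0, 0.365, 0.931, -0.001]
contact_force: [-4.5, -1.1, 5.7]
gripper_width: 0.149
grasp_force: 60.1
```

```bash
python3 r.py
```

```text
yaw 0.8229 F [-4.54 -1.11  5.71] T [-0.142  0.828  0.457] j6 eff 0.408 j [-0.    -0.822] w 0.149 t 20.425 [ 0.4908  0.0739 -0.0074]
```

>>> jog_arm(motion="10 0 0 0 0 0 0.015; 10 0 0 0 0 0 0.03; 10 0 0 0 0 0 0.04; 10 0 0 0 0 0 0.045; 10 0 0 0 0 0 0.05")

```text
time: 21.05
tool_pos: [0.4908, 0.0738, -0.0074]
tool_rot: [-0.0, 0.4, 0.917, -0.001]
contact_force: [-5.3, -0.9, 6.9]
gripper_width: 0.146
grasp_force: 60.2
```

```bash
python3 r.py
```

```text
yaw 0.748 F [-5.28 -0.87  6.91] T [-0.197  0.906  0.47 ] j6 eff 0.429 j [-0.    -0.747] w 0.146 t 21.05 [ 0.4908  0.0738 -0.0074]
```

>>> jog_arm(motion="10 0 0 0 0 0 0.015; 10 0 0 0 0 0 0.03; 10 0 0 0 0 0 0.04; 10 0 0 0 0 0 0.045; 10 0 0 0 0 0 0.05")

```text
time: 21.68
tool_pos: [0.4907, 0.0738, -0.0074]
tool_rot: [-0.0, 0.434, 0.901, -0.001]
contact_force: [-5.3, -1.9, 6.8]
gripper_width: 0.147
grasp_force: 60.4
```

```bash
python3 r.py
```

```text
yaw 0.6733 F [-5.3  -1.9   6.77] T [-0.233  0.934  0.586] j6 eff 0.524 j [-0.    -0.673] w 0.147 t 21.675 [ 0.4907  0.0738 -0.0074]
```

The torque is up 0.115 N m over the free level of 0.47, about 7 N. Another 0.07 rad or so should do it.

>>> jog_arm(motion="10 0 0 0 0 0 0.01; 10 0 0 0 0 0 0.02; 10 0 0 0 0 0 0.03; 10 0 0 0 0 0 0.04; 10 0 0 0 0 0 0.048")

```text
time: 22.3
tool_pos: [0.4906, 0.0738, -0.0074]
tool_rot: [-0.0, 0.466, 0.885, -0.001]
contact_force: [-4.5, -1.6, 5.9]
gripper_width: 0.149
grasp_force: 60.7
```

```bash
python3 r.py
```

```text
yaw 0.6016 F [-4.53 -1.58  5.89] T [-0.32   0.944  0.64 ] j6 eff 0.598 j [ 0.    -0.601] w 0.149 t 22.3 [ 0.4906  0.0738 -0.0074]
```

>>> jog_arm(motion="10 0 0 0 0 0 0.004; 10 0 0 0 0 0 0.008; 10 0 0 0 0 0 0.012; 10 0 0 0 0 0 0.014; 10 0 0 0 0 0 0.016")

```text
time: 22.92
tool_pos: [0.4906, 0.0737, -0.0074]
tool_rot: [-0.0, 0.476, 0.879, -0.001]
contact_force: [-5.9, -1.7, 6.5]
gripper_width: 0.147
grasp_force: 60.8
```

```bash
python3 r.py; python3 -c "
from h import *
for i in range(4): grab_frame('top');print(state()['ft_torque'].round(3),state()['joint_efforts'][5])"
```

```text
yaw 0.578 F [-5.85 -1.74  6.46] T [-0.265  0.964  0.73 ] j6 eff 0.684 j [-0.    -0.577] w 0.147 t 22.925 [ 0.4906  0.0737 -0.0074]
[-0.249  0.968  0.675] 0.6988953240215778
[-0.226  0.944  0.665] 0.6748372502624989
[-0.232  0.955  0.709] 0.6690613366663456
[-0.23   0.959  0.681] 0.6696492992341518
```

The averaged torque is about 0.22–0.26 N m above free turning, or 14–16 N. Let go and lift straight out.

>>> jog_arm(motion="18 0 0 0 0 0 0; 24 0 0 0 0 0 0; 30 0 0 0 0 0 0; 30 0 0 0 0 0 0; 30 0 0 0 0 0 0")

```text
time: 23.75
tool_pos: [0.4913, 0.0744, -0.0075]
tool_rot: [0.0, 0.476, 0.879, 0.0]
contact_force: [0.5, 0.1, 0.2]
gripper_width: 0.3
grasp_force: 0.0
```

>>> jog_arm(motion="30 0 0 -0.02 0 0 0; 30 0 0 -0.06 0 0 0; 30 0 0 -0.12 0 0 0; 30 0 0 -0.2 0 0 0; 30 0 0 -0.2 0 0 0")

```text
time: 24.38
tool_pos: [0.4946, 0.0744, 0.0975]
tool_rot: [0.004, 0.476, 0.879, 0.002]
contact_force: [0.5, 0.1, 0.9]
gripper_width: 0.299
grasp_force: 0.0
```

```bash
python3 r.py
python3 - <<'E'
from h import *
f=grab_frame('wrist');save(f,'w5.png');W=wcloud(f)
y=np.array([.267,.9637]);x=np.array([.9637,-.267]);S=np.array([.4595,-.036])
d=W[...,:2]-S;L=np.stack([d@x,d@y,W[...,2]],-1)*1000
K=(L[...,2]>37)&(L[...,2]<46)&(np.hypot(L[...,0],L[...,1]-114)<30)
print('bar',cv2.minAreaRect(W[K][:,:2].astype(np.float32)*1000))
E
```

```text
yaw 0.5781 F [0.46 0.09 0.9 ] T [-0.012 -0.015 -0.02 ] j6 eff -0.0 j [ 0.    -0.578] w 0.299 t 24.375 [0.4946 0.0744 0.0975]
bar ((489.937255859375, 74.11176300048828), (13.970516204833984, 35.22746276855469), 33.40789794921875)
```

View pics/w5.png

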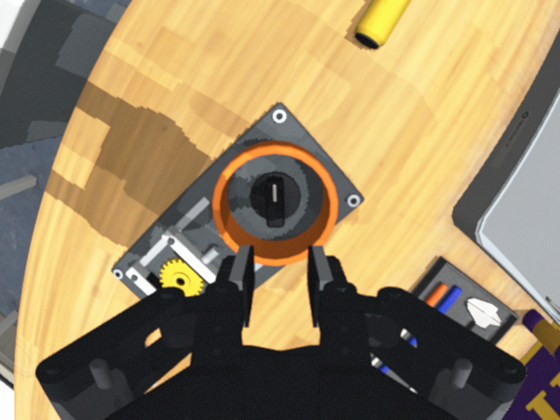

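The gear at (181,280) is flat and pinched between both jaws. The bar has turned 0.725 rad, matching the tool, so there was no slip, and nothing is being touched. Handing in.

```bash
python3 -c "
from plant import job_done
print(job_done())"
```

```text
the job is handed in; nothing more can be done
None
```

The gear lies flat between the vise jaws, clamped at an estimated 14–16 N from the torque felt at the knob; the gripper is clear and I handed the job in at about 24 s, but the hand-in returned no verdict.

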